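# Hold a wine sample cell in the photometer's corner stops

### The job

Take a reading of the red wine on the photometer: first shut its black lid fully, to keep stray light out, then stand the red sample cell on the stage beside it, one clear window facing the lens, and press it flush into the corner against both yellow stops at once. Finish while still holding it there with the fingers, pushing on both stops, without ramming them; leave the amber cell, the bottles, jar, beaker and cork where they stand.

Things in the scene. Friction and masses are not known exactly. Their poses are not given: they have to be found in the camera images.
- reader: The photometer, fixed to the bench: white open-topped housing 130 x 130 x 60 mm (x, y, z; 6 mm walls) under a black lid, with an aluminium stage plate 18 mm thick along its -y side (plate x from -75 to 65 mm, y from -65 to -210 mm). Origin on the bench under the housing's centre; z up; the lid hinge runs along y at x = +65 mm. All yellow stops and the lid move with it.
- corner (a point): The inner corner of the two yellow stops, on the stage surface (18 mm above the bench), at (30, -105, 18) mm in the reader's frame; axes parallel to the reader's. The free stage lies to -x and -y of it. A 44 x 60 mm cell seated in the corner has its centre at (-22, -30, 0) mm from here.
- lens_stop: Rigid yellow stop plate with the lens (black disc) in it: its flat face looks to the reader's -y. 88 mm long in x, 8 mm thick, 22 mm high above the stage. Origin at its foot: (0, -101, 18) mm in the reader's frame. A lens tube 18 mm across, up to 39 mm above the bench, joins it to the housing.
- end_stop: Rigid yellow stop plate at a right angle to the lens stop: its flat face looks to the reader's -x. 68 mm long in y, 8 mm thick, 22 mm high above the stage. Origin at its foot: (34, -139, 18) mm in the reader's frame. The cell drags on the stage and along both stops (friction about 0.6), so force at the tool may be drag before a stop is reached.
- lid (a joint): Angle of the black lid, rad: 0 fully shut, positive open (starts between 0.65 and 1.1). Stiff friction hinge: the lid stays where it is left; about 1 to 3 N at its free edge moves it. It turns about the reader's y axis through lid_hinge, its free edge rising and moving to +x as it opens.
- lid_hinge (a point): Point on the lid's hinge axis, in the middle of the lid's width: (65, 0, 60) mm in the reader's frame. The lid plate is 132 x 132 x 10 mm; shut, it lies from here to -x with its underside at hinge height and its top 10 mm above. Axes turn with the lid.
- lid_tab (a point): Middle of the top face of the orange tab (22 x 50 x 8 mm) on the lid's free edge, 142 mm from the hinge axis and 9 mm above the lid's underside. Shut, it is at (-77, 0, 69) mm in the reader's frame, 69 mm above the bench. Axes turn with the lid.
- red_cell: Sample cell of red wine, loose: block 44 x 60 x 58 mm (x, y, z), about 0.3 kg, black side plates on its +-x faces, clear red windows on its +-y ends, a red stripe along y on its black top. Origin at the centre of its underside, z up. Either window may face the lens. Starts standing on the bench.
- amber_cell: The same cell with white wine: amber windows and an amber stripe on top, 44 x 60 x 58 mm. To be left alone. It and the red cell may swap places.
- sample_bottle: Loose brown bottle with a white cap, 52 mm across, 120 mm high. Origin at the centre of its underside.
- beaker: Loose clear glass beaker, 68 mm across, 75 mm high. Origin at the centre of its underside.
- jar: Loose white jar with a yellow lid, 60 mm across, 70 mm high. Origin at the centre of its underside.
- cork: Loose cork standing upright, 22 mm across, 40 mm high. Origin at the centre of its underside.
- wine_dark: Full dark wine bottle, 74 mm across, 304 mm high. Origin at the centre of its underside.
- wine_white: Full bottle of white wine, 74 mm across, 304 mm high. Origin at the centre of its underside.

How it is judged:
By the outcome, as a careful person would: the job done as asked, in the order asked, and still so for the second after the job is handed in, while the arm keeps its last pose, push and grip.
It also fails if it takes over 72 s, if anything falls off the work surface, if the arm or the gripper's body presses on something with over 40 N, if the wrist force passes 120 N, or if a joint passes its speed limit or range.

### The arm

A 6-joint arm with a two-finger parallel gripper is mounted at the origin on the work surface. World frame = base frame: x ahead of the robot, y to its left, z up, the work surface at z = 0. Lengths are in m, angles in rad, forces in N, time in s.
With the tool pointing down it reaches from about 0.25 to 0.85 m from the base axis. Payload 12.5 kg.
Tool frame: the origin (TCP) lies on the centre line of the jaws, within the pads' length; the fingertips stand 8 mm ahead of it and the grasp point (between the pads) lies 11 mm behind it; z points along the fingers, y is the line along which they close (so a half turn about z gives the same grasp; the last joint's range is limited). The gripper opens to 93 mm and grips with 3 to 60 N. Pads are 15 mm wide; open, the fingers measure 128 mm over their backs; the gripper's body (75 mm by 188 mm) begins 65 mm behind the grasp point.
Start: joints at [-1.285, 0.351, 1.652, -0, 1.139, -0.085], TCP at [0.199, -0.513, 0.227] pointing down, gripper open.
Joint ranges: [-2.75, 2.75], [-0.79, 2.1], [0.01, 2.65], [-1.57, 4.71], [0.07, 3.14], [-2.87, 2.87]. Speed limits (rad/s): [2.22, 2.22, 2.79, 3.14, 3.14, 3.14].

### API

Orientations are given as a rotation vector (axis times angle).
In Python, from plant import manip gives the robot as it stands. The module is installed in compiled form; this text tells all that it offers.
- The arm moves only by the shell command python3 -m crank 'ROWS'. ROWS is JSON, a list that holds one entry, the list of rows, each a list of 5 numbers: the opening, from -1 (shut) to 1 (fully open), then the shift along the world's x, y, z in units of 40 mm (1.0 is 40 mm), then the turn about the world's z in units of 5 degrees (1.0 is 5 degrees). A call has 1 to 12 rows; each row shifts and turns the commanded pose from where the row before left it; what a row does not reach is not made up. A row lasts 1/12 s, in which the tool goes at most 41.7 mm and 7.16 degrees, less where a joint would pass 70% of its speed; a pose out of reach is approached as far as the arm can. A call is refused whole if a number of a shift passes 1 or a number of a turn 1, either way. A call with a gripper value outside its range is refused whole. The fingers move at their own pace and stop on an object; the grip force is fixed at half the most. Time passes only in rows, so rows that do not move let the fingers close. It gives the time, the measured TCP pose, the force, the opening and the grip force at its end, in the units of the state.
- manip.sense(): the state, without advancing time (a new reading comes with each control period).
- manip.get_image(name): name is "scene" or "top" or "wrist"; returns the picture (384x512x3 uint8, blue, green, red); there is no depth.
- manip.get_calibration(name): a dict with "camera_matrix" (3x3 intrinsics, pixels), "k1" (the pictures are not rectified: a ray, as slopes to the right and down, at radius r is drawn at 1 + k1 r^2 times it, then the intrinsics apply), "eye" and "rotation" of the camera in the world. Camera axes: x right, y down, z forward; pixel columns grow to the right and rows downward; lengths in m; the calibration is good to about 2 mm. A picture is of the moment at which its call begins: read the wrist's pose just before it. get_calibration takes no time and is no camera call; for the wrist camera it gives the pose at the moment of the call.
- manip.sign_off(): hands the job in; it is judged then, once.
The state is a dict: "time_s": time; "joints": joint angles; "qvel": joint speeds; "tau": joint torques, N m; "position": TCP position; "ee_rot": TCP orientation; "ft_force": force on the tool from outside, world axes, zero at the start; "ft_torque": the same for the moment, N m; "opening": opening from 0.0 (shut) to 1.0 (fully open); "grip_force": force on a finger pad.
Only numpy, scipy, OpenCV 4.12 (cv2) and the standard library are available. Lean on these libraries where they do the work, as an engineer would, in place of code of your own. Each camera call takes 0.05 s, during which the arm holds its last target. There are 200 camera calls.

## Working session

There is one attempt and no reset: what is moved stays moved. The work goes in short steps, Python scripts to look and compute and a shell command to move; the robot and the scene stay as the last step left them, time stands still between calls to the robot, and variables do not carry over. Pictures are saved under pics/ and viewed, at most 10 in all, crops included, and the job is handed in when it is done.

```bash
mkdir -p pics; python3 - <<'E'
from plant import manip
import cv2,numpy as np
for n in("scene","top"):
    cv2.imwrite(f"pics/{n}0.png",manip.get_image(n))
    c=manip.get_calibration(n);print(n,{k:np.round(v,4).tolist() for k,v in c.items()})
s=manip.sense();print(s["time_s"],s["position"],s["ee_rot"],s["opening"])
E
```

```text
scene {'camera_matrix': [[449.677, 0.0, 252.0007], [0.0, 449.677, 191.9205], [0.0, 0.0, 1.0]], 'k1': -0.0093, 'eye': [1.2434, -0.1704, 1.2099], 'rotation': [-2.1009, -1.6918, 0.4465]}
top {'camera_matrix': [[490.2613, 0.0, 246.732], [0.0, 490.2613, 187.461], [0.0, 0.0, 1.0]], 'k1': -0.2096, 'eye': [0.3519, -0.0169, 1.7823], 'rotation': [-2.1504, 2.1479, -0.147]}
0.1 [ 0.19923693 -0.51233675  0.22615996] [-3.08678377e+00 -5.78831155e-01  1.11437983e-04] 0.998107022250636
```

View pics/scene0.png

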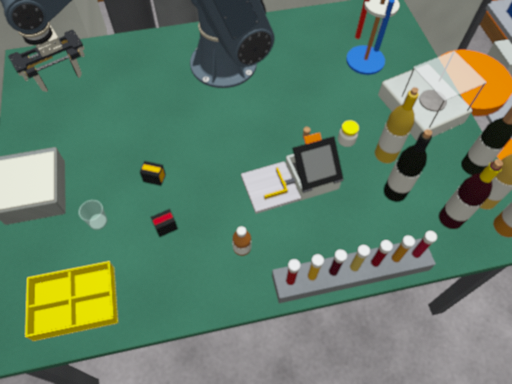

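View pics/top0.png

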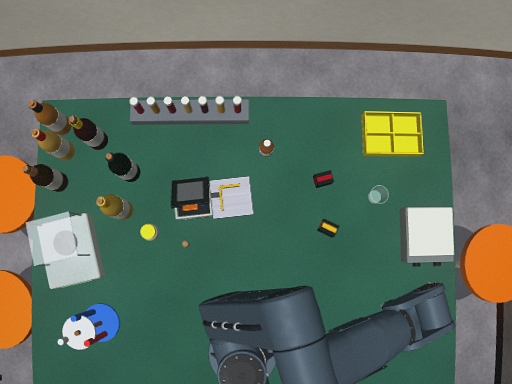

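The scene view shows the reader at about (310,175) with its lid half open. The amber cell is at (153,173) and the red cell at (164,222). In the top view the red cell is at (323,179), the stage at (232,197), the tab at (190,207) and the cork at (185,243).

```bash
cat > h.py <<'E'
import cv2,numpy as np
from scipy.spatial.transform import Rotation as R
from plant import manip
def ray(c,p):
    K=np.array(c["camera_matrix"]);p=np.atleast_2d(np.asarray(p,float))
    d=(p-K[:2,2])/[K[0,0],K[1,1]];u=d.copy()
    for _ in range(20): u=d/(1+c["k1"]*(u**2).sum(1,keepdims=True))
    return np.c_[u,np.ones(len(u))]@R.from_rotvec(c["rotation"]).as_matrix().T
def plane(c,p,z):
    d=ray(c,p);e=np.array(c["eye"]);return e+d*((z-e[2])/d[:,2])[:,None]
def tri(c1,p1,c2,p2):
    A=[];b=[]
    for c,p in((c1,p1),(c2,p2)):
        d=ray(c,p)[0];d/=np.linalg.norm(d);M=np.eye(3)-np.outer(d,d);A.append(M);b.append(M@c["eye"])
    return np.linalg.lstsq(np.vstack(A),np.hstack(b),rcond=None)[0]
def blobs(im,lo,hi,amin=15):
    m=cv2.inRange(cv2.cvtColor(im,cv2.COLOR_BGR2HSV),np.array(lo),np.array(hi))
    cs,_=cv2.findContours(m,cv2.RETR_EXTERNAL,cv2.CHAIN_APPROX_NONE)
    return [c for c in cs if cv2.contourArea(c)>=amin],m
E
python3 - <<'E'
from h import *
t=cv2.imread("pics/top0.png");s=cv2.imread("pics/scene0.png")
ct=manip.get_calibration("top");cs=manip.get_calibration("scene")
for n,im,c in(("top",t,ct),("scene",s,cs)):
    for col,lo,hi in(("red",(0,150,90),(4,255,255)),("red2",(172,150,90),(180,255,255)),("orange",(8,180,150),(16,255,255)),("yellow",(20,150,120),(32,255,255))):
        for k in blobs(im,lo,hi,8)[0]:
            r=cv2.minAreaRect(k);print(n,col,np.round(r[0],1),np.round(r[1],1),round(r[2]),np.round(plane(c,r[0],.058)[0],3))
a=cv2.resize(t[160:260,160:260],(600,600),interpolation=cv2.INTER_CUBIC)
b=cv2.resize(t[150:250,300:340],(200,500),interpolation=cv2.INTER_CUBIC)
o=np.zeros((600,800,3),np.uint8);o[:,:600]=a;o[:500,600:]=b;cv2.imwrite("pics/z1.png",o)
cv2.imwrite("pics/z2.png",cv2.resize(s[110:230,230:370],(700,600),interpolation=cv2.INTER_CUBIC))
E
```

```text
top red [ 86.5 342.5] [5. 5.] 90 [0.033 0.557 0.058]
top red2 [323.9 177.5] [ 4.8 14.6] 74 [ 0.628 -0.29   0.058]
top orange [ 15.5 309.5] [77. 31.] 90 [0.137 0.836 0.058]
top orange [488. 263.] [78. 46.] 90 [ 0.31  -0.908  0.058]
top orange [189.5 207.2] [ 5.1 13.6] 84 [0.521 0.189 0.058]
top orange [ 17.5 194. ] [76. 35.] 90 [0.566 0.842 0.058]
top yellow [147.8 231.3] [14.1 13.4] 45 [0.435 0.337 0.058]
top yellow [328.9 227.2] [15.2  4.9] 27 [ 0.45  -0.305  0.058]
top yellow [103.7 205.3] [19.1  9.4] 54 [0.526 0.501 0.058]
top yellow [223.9 192.4] [15.3 29.7] 34 [0.574 0.067 0.058]
top yellow [ 44.1 143.2] [11.2  9.8] 63 [0.759 0.747 0.058]
top yellow [392.5 133. ] [61.8 43.2] 1 [ 0.795 -0.551  0.058]
scene red [360.9  21.9] [ 4.1 31.8] 14 [-0.041  0.539  0.058]
scene red2 [290.6 278.3] [7.  9.5] 14 [0.879 0.02  0.058]
scene red2 [420.3 249.4] [ 5.7 16.8] 41 [0.875 0.391 0.058]
scene red2 [162.2 218.4] [ 6.6 18.9] 67 [ 0.629 -0.293  0.058]
scene yellow [312.8 273.2] [ 7.3 11.4] 18 [0.878 0.082 0.058]
scene yellow [ 68.8 300.8] [63.5 99.6] 79 [ 0.815 -0.558  0.058]
scene yellow [356.8 263.9] [ 4.3 11.7] 31 [0.878 0.206 0.058]
scene yellow [488.4 203.9] [ 6.5 12.5] 50 [0.784 0.644 0.058]
scene yellow [161.5 175. ] [3. 8.] 0 [ 0.483 -0.278  0.058]
scene yellow [278.7 185.9] [17.6 31.4] 24 [0.595 0.059 0.058]
scene yellow [490.8 173.8] [14.2 18.9] 32 [0.69  0.7   0.058]
scene yellow [151. 168.] [18.4  6.3] 11 [ 0.451 -0.306  0.058]
scene yellow [506.5 169. ] [28.  9.] 90 [0.684 0.756 0.058]
scene yellow [350. 128.] [14. 16.] 90 [0.433 0.336 0.058]
scene yellow [403.8 109.9] [21. 37.] 7 [0.398 0.535 0.058]
```

View pics/z1.png

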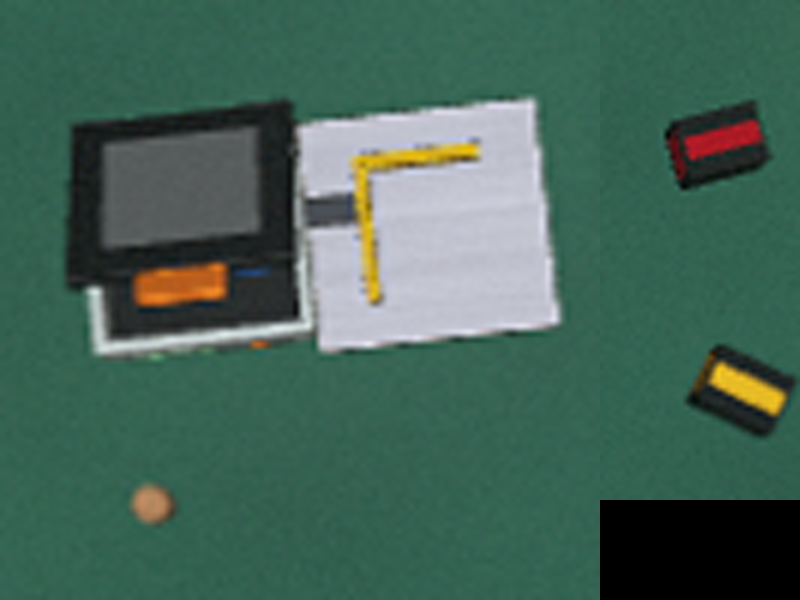

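View pics/z2.png

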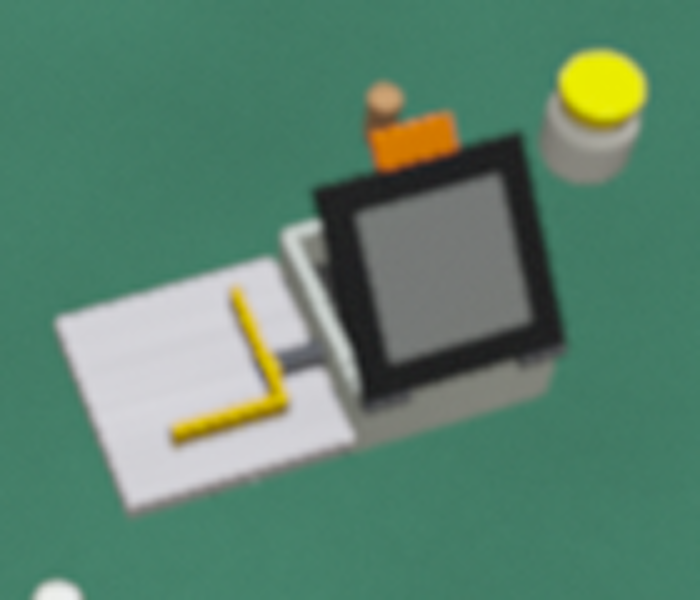

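```bash
python3 - <<'E'
from h import *
from scipy.optimize import least_squares
ct=manip.get_calibration("top");cs=manip.get_calibration("scene")
tp=lambda x,y:np.array([160+(x+.5)/6-.5,160+(y+.5)/6-.5]); sp=lambda x,y:np.array([230+(x+.5)/5-.5,110+(y+.5)/5-.5])
obs=[(ct,tp(537,98),(65,-210,18)),(ct,tp(560,322),(-75,-210,18)),(ct,tp(320,350),(-75,-65,18)),(ct,tp(479,150),(34,-173,40)),(ct,tp(376,302),(-44,-101,40)),
(cs,sp(57,320),(-75,-210,18)),(cs,sp(130,512),(65,-210,18)),(cs,sp(357,443),(65,-65,18)),(cs,sp(174,434),(34,-173,40)),(cs,sp(237,290),(-44,-101,40))]
W=[plane(c,p,m[2]/1000)[0][:2] for c,p,m in obs];M=np.array([o[2][:2] for o in obs])/1000
for sel in(slice(0,5),slice(5,10),slice(0,10)):
    f=lambda q:((M[sel]@np.array([[np.cos(q[2]),np.sin(q[2])],[-np.sin(q[2]),np.cos(q[2])]])+q[:2])-W[sel]).ravel()
    r=least_squares(f,[.55,.18,0]);print("reader",r.x.round(4),np.degrees(r.x[2]).round(2),(r.fun*1000).round(1))
q=r.x;Rz=np.array([[np.cos(q[2]),-np.sin(q[2])],[np.sin(q[2]),np.cos(q[2])]])
T=tri(ct,tp(181,285),cs,sp(413,142));l=Rz.T@(T[:2]-q[:2]);d=np.array([.065-l[0],T[2]-.06])
print("tab",T.round(3),"local",l.round(3),"r",np.hypot(*d).round(3),"ang",(np.arctan2(d[1],d[0])-np.arctan2(.009,.142)).round(3))
print("cork",plane(ct,tp(152,503),.04).round(3))
for n,im,c in(("t",cv2.imread("pics/top0.png"),ct),("s",cv2.imread("pics/scene0.png"),cs)):
    for col,lo,hi in(("red",(170,120,90),(180,255,255)),("amb",(18,150,120),(32,255,255))):
        for k in blobs(im,lo,hi,20)[0]:
            b=plane(c,cv2.boxPoints(cv2.minAreaRect(k)),.058)[:,:2];m=b.mean(0)
            if m[1]<-.2 and m[1]>-.4:
                e=[b[1]-b[0],b[2]-b[1]];v=max(e,key=np.linalg.norm);print(n,col,m.round(4),np.linalg.norm(e,axis=1).round(3),"stripe dir",np.degrees(np.arctan2(v[1],v[0])).round(1))
s=manip.sense();print("tool y axis",R.from_rotvec(s["ee_rot"]).as_matrix()[:,1].round(3))
E
```

```text
reader [0.5504 0.1798 0.1178] 6.75 [-0.1  1.5 -2.7 -1.1 -2.6 -1.4 -0.1 -0.2  5.4  1.2]
reader [0.5548 0.1791 0.1171] 6.71 [ 1.2 -0.5 -1.3  0.7 -1.5 -0.2 -2.  -0.5  3.5  0.4]
reader [0.5528 0.1795 0.1162] 6.66 [ 2.   1.  -0.6 -1.3 -0.3 -1.6  2.1 -0.6  7.7  0.9 -1.  -0.  -3.5  1.
 -3.6  0.1 -4.1 -0.2  1.4  0.8]
tab [0.512 0.176 0.153] local [-0.041  0.001] r 0.141 ang 0.657
cork [[0.393 0.205 0.04 ]]
t red [ 0.6278 -0.2902] [0.053 0.017] stripe dir -74.0
t amb [ 0.45   -0.3049] [0.018 0.054] stripe dir -116.7
s red [ 0.6286 -0.2927] [0.053 0.022] stripe dir 105.4
s amb [ 0.4506 -0.306 ] [0.022 0.058] stripe dir 64.7
tool y axis [ 0.362 -0.932 -0.001]
```

Both views agree: the reader is at (0.552, 0.179) with yaw 6.7° and its lid at about 0.66 rad. The red cell is at (0.628, -0.291) with its y axis at 105°. First I'll go above the lid with the fingers shut.

```bash
python3 -m crank '[[[-1,0.41,0.86,0,-0.3],[-1,0.41,0.86,0,-0.3],[-1,0.41,0.86,0,-0.3],[-1,0.41,0.86,0,-0.3],[-1,0.41,0.86,0,-0.3],[-1,0.41,0.86,0,-0.3],[-1,0.41,0.86,0,-0.3],[-1,0.41,0.86,0,-0.3],[-1,0.41,0.86,0,-0.3],[-1,0.41,0.86,0,-0.2]]]'
python3 -m crank '[[[-1,0.41,0.86,0,0],[-1,0.41,0.86,0,0],[-1,0.41,0.86,0,0],[-1,0.41,0.86,0,0],[-1,0.41,0.86,0,0],[-1,0.41,0.86,0,0],[-1,0.41,0.86,0,0],[-1,0.41,0.86,0,0],[-1,0.41,0.86,0,0],[-1,0.41,0.86,0,0],[-1,0,0,0,0],[-1,0,0,0,0]]]'
python3 - <<'E'
from h import *
cv2.imwrite("pics/w1.png",manip.get_image("scene")[80:220,220:400])
s=manip.sense();print(s["position"],R.from_rotvec(s["ee_rot"]).as_matrix()[:,1].round(3))
E
```

```text
time_s: 0.93
position: [0.3636, -0.1668, 0.2267]
ee_rot: [3.136, 0.182, 0.0]
ft_force: [0.6, -0.8, 0.5]
opening: 0.33
grip_force: 0.0
time_s: 1.93
position: [0.5272, 0.1767, 0.2258]
ee_rot: [3.136, 0.189, -0.002]
ft_force: [-0.8, 0.5, -0.4]
opening: 0.005
grip_force: 0.0
[0.52689701 0.17556673 0.22599395] [ 0.119 -0.993  0.   ]
```

```bash
python3 -m crank '[[[-1,0,0,-0.4,0],[-1,0,0,-0.4,0],[-1,0,0,-0.4,0],[-1,0,0,-0.3,0],[-1,0,0,-0.1,0],[-1,-0.1,-0.01,-0.15,0],[-1,-0.1,-0.01,-0.15,0],[-1,-0.1,-0.01,-0.15,0],[-1,-0.1,-0.01,-0.15,0]]]'
python3 -m crank '[[[-1,-0.07,-0.01,-0.16,0],[-1,-0.07,-0.01,-0.16,0],[-1,-0.07,-0.01,-0.16,0],[-1,-0.06,-0.01,-0.16,0],[-1,-0.03,0,-0.12,0],[-1,-0.03,0,-0.12,0],[-1,-0.03,0,-0.12,0]]]'
python3 -m crank '[[[-1,-0.03,0,-0.08,0],[-1,-0.02,0,-0.06,0],[-1,0,0,0,0],[-1,0,0,0,0]]]'
python3 - <<'E'
from h import *
cv2.imwrite("pics/w2.png",cv2.resize(manip.get_image("scene")[100:240,220:380],(640,560),interpolation=cv2.INTER_CUBIC))
s=manip.sense();print(s["position"],s["ft_force"])
E
```

```text
time_s: 2.73
position: [0.511, 0.1735, 0.1386]
ee_rot: [-3.136, -0.185, -0.001]
ft_force: [0.4, -0.9, 0.6]
opening: 0.006
grip_force: 0.6
time_s: 3.32
position: [0.4969, 0.1722, 0.0981]
ee_rot: [3.136, 0.185, 0.0]
ft_force: [-1.1, -0.1, 0.7]
opening: 0.003
grip_force: 0.6
time_s: 3.65
position: [0.4949, 0.1722, 0.093]
ee_rot: [-3.136, -0.185, 0.0]
ft_force: [-0.4, -0.5, 0.7]
opening: 0.002
grip_force: 0.0
[0.49502622 0.17224472 0.09314614] [-0.6939971  -0.98302791 -0.07897242]
```

View pics/w2.png

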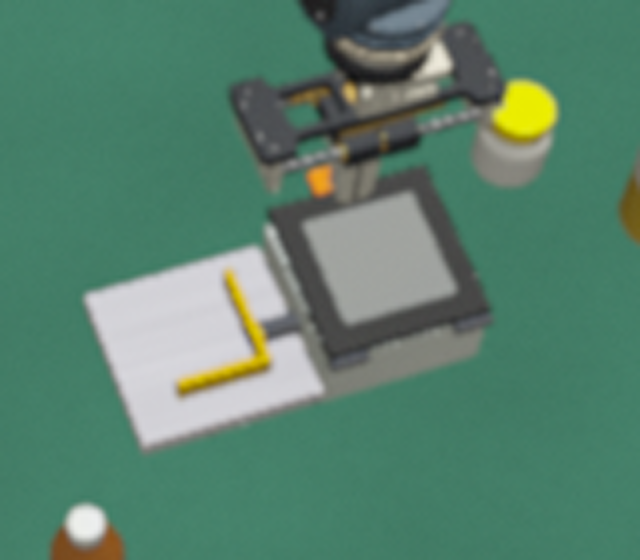

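The lid is following the fingers and is nearly shut, with the tip on its free-edge strip at about (365,190). It needs another 15 mm or so, which I'll do gently while watching the force.

```bash
python3 -m crank '[[[-1,-0.02,0,-0.1,0],[-1,-0.01,0,-0.1,0],[-1,0,0,-0.05,0],[-1,0,0,-0.05,0],[-1,0,0,0,0],[-1,0,0,0,0]]]'
python3 -m crank '[[[-1,0,0,-0.05,0],[-1,0,0,-0.03,0],[-1,0,0,0,0],[-1,0,0,0,0]]]'
python3 -m crank '[[[-1,0,0,-0.04,0],[-1,0,0,0,0],[-1,0,0,0,0]]]'
```

```text
time_s: 4.2
position: [0.4936, 0.1722, 0.0809]
ee_rot: [3.136, 0.185, -0.001]
ft_force: [-0.6, 0.3, -0.2]
opening: 0.004
grip_force: 0.0
time_s: 4.53
position: [0.4938, 0.1722, 0.0782]
ee_rot: [-3.136, -0.185, -0.0]
ft_force: [-2.0, -0.3, 5.4]
opening: 0.006
grip_force: 3.2
time_s: 4.78
position: [0.4939, 0.1723, 0.078]
ee_rot: [-3.136, -0.185, -0.001]
ft_force: [-8.8, -1.9, 26.2]
opening: 0.005
grip_force: 12.7
```

The lid is shut: contact came at tip z = 0.070 and the force rose to 26 N. Next I'll lift, turn and go over the red cell.

```bash
python3 -m crank '[[[-1,0,0,0.5,0],[-1,0,0,1,0],[-1,0,0,1,0],[-1,0,0,1,0],[1,0.2,-0.6,0,1],[1,0.2,-0.6,0,1],[1,0.2,-0.6,0,1],[1,0.2,-0.6,0,1],[1,0.2,-0.6,0,1],[1,0.2,-0.6,0,1],[1,0.2,-0.6,0,1],[1,0.2,-0.6,0,1]]]'
python3 -m crank '[[[1,0.2,-0.6,0,1],[1,0.2,-0.6,0,1],[1,0.2,-0.6,0,1],[1,0.2,-0.6,0,1],[1,0.2,-0.6,0,1],[1,0.2,-0.6,0,1],[1,0.2,-0.6,0,1],[1,0.2,-0.6,0,1],[1,0.1,-0.6,0,1],[1,0.1,-0.6,0,1],[1,0.1,-0.6,0,1],[1,0,0,0,0.7]]]'
python3 -m crank '[[[1,0,0,0,0],[1,0,0,0,0]]]'
python3 - <<'E'
from h import *
s=manip.sense();c=manip.get_calibration("wrist");im=manip.get_image("wrist");cv2.imwrite("pics/w3.png",im)
print(s["position"],R.from_rotvec(s["ee_rot"]).as_matrix()[:,1].round(3),s["ft_force"])
for k in blobs(im,(170,120,80),(180,255,255),60)[0]:
    r=cv2.minAreaRect(k);b=plane(c,cv2.boxPoints(r),.058)[:,:2];e=[b[1]-b[0],b[2]-b[1]];v=max(e,key=np.linalg.norm)
    print(np.round(r[0]),b.mean(0).round(4),np.linalg.norm(e,axis=1).round(4),np.degrees(np.arctan2(v[1],v[0])).round(1))
t=manip.get_image("scene");cv2.imwrite("pics/s3.png",t)
E
```

```text
time_s: 5.78
position: [0.5579, -0.0211, 0.2161]
ee_rot: [2.881, 1.252, -0.0]
ft_force: [-0.2, -1.4, 0.2]
opening: 0.527
grip_force: 0.0
time_s: 6.78
position: [0.6335, -0.2877, 0.2155]
ee_rot: [1.905, 2.498, -0.001]
ft_force: [0.1, -0.5, 0.5]
opening: 0.997
grip_force: 0.0
time_s: 6.95
position: [0.6336, -0.2836, 0.2159]
ee_rot: [-1.91, -2.494, -0.0]
ft_force: [-0.4, -0.1, -0.9]
opening: 0.997
grip_force: 0.0
[ 0.63357487 -0.28359014  0.21586712] [ 0.965  0.261 -0.   ] [-0.42421664 -0.05879914 -0.91525447]
[245. 180.] [ 0.6265 -0.293 ] [0.017  0.0548] -74.8
[245. 146.] [ 0.618  -0.2606] [0.0281 0.0047] 15.2
```

View pics/w3.png

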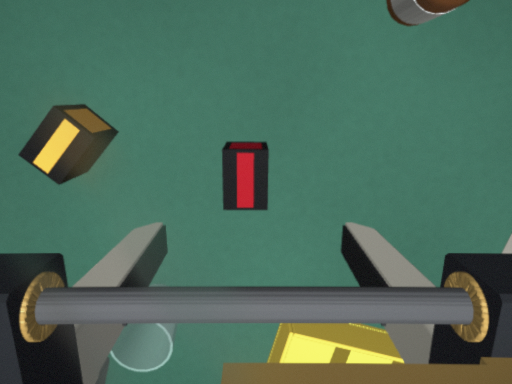

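View pics/s3.png

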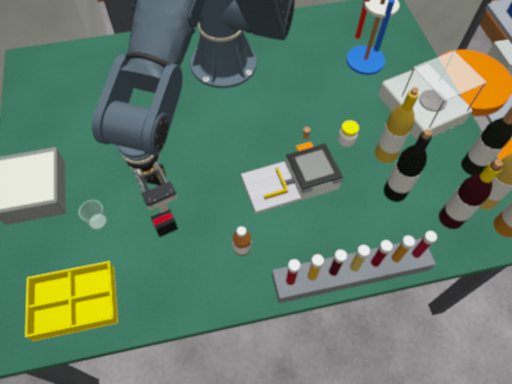

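The wrist view shows the red stripe at (245,180), square to the jaws, and the scene view shows the lid lying flat on the housing. The cell is at (0.6265, -0.293), so I'll go down and grip its black side plates.

```bash
python3 -m crank '[[[1,-0.17,-0.24,0,0],[1,0,0,-0.8,0],[1,0,0,-0.8,0],[1,0,0,-0.8,0],[1,0,0,-0.8,0],[1,0,0,-0.7,0],[1,0,0,-0.55,0],[1,0,0,0,0]]]'
python3 -m crank '[[[-1,0,0,0,0],[-1,0,0,0,0],[-1,0,0,0,0],[-1,0,0,0,0],[-1,0,0,0,0],[-1,0,0,0,0],[-1,0,0,0,0],[-1,0,0,0,0]]]'
```

```text
time_s: 7.72
position: [0.6242, -0.2923, 0.0335]
ee_rot: [-1.903, -2.49, 0.002]
ft_force: [-0.5, 0.8, -0.5]
opening: 1.003
grip_force: 0.0
time_s: 8.38
position: [0.627, -0.2934, 0.0384]
ee_rot: [1.907, 2.496, 0.0]
ft_force: [3.8, 1.2, 0.8]
opening: 0.479
grip_force: 1.6
```

```bash
python3 -m crank '[[[-1,0,0,0,0],[-1,0,0,0,0],[-1,0,0,0.2,0],[-1,0,0,0.4,0],[-1,0,0,0.6,0],[-1,0,0,0.6,0],[-1,0,0,0.2,0],[-1,-0.2,0.5,0,-0.2],[-1,-0.2,0.7,0,-0.2],[-1,-0.2,0.7,0,-0.2],[-1,-0.2,0.7,0,-0.2],[-1,-0.2,0.7,0,-0.2]]]'
python3 -m crank '[[[-1,-0.2,0.7,0,-0.2],[-1,-0.2,0.7,0,-0.2],[-1,-0.2,0.7,0,-0.2],[-1,-0.2,0.6,0,-0.1],[-1,0,0.4,0,0],[-1,0,0.2,0,0],[-1,0,0,0,0],[-1,0,0,0,0]]]'
python3 - <<'E'
from h import *
s=manip.sense();c=manip.get_calibration("wrist");im=manip.get_image("wrist");cv2.imwrite("pics/w4.png",im)
y=R.from_rotvec(s["ee_rot"]).as_matrix()[:,1];print(s["position"],np.degrees(np.arctan2(y[1],y[0])).round(2),s["ft_force"],s["grip_force"])
for k in blobs(im,(20,120,100),(34,255,255),100)[0]:
    a=cv2.approxPolyDP(k,4,True)[:,0];print(np.c_[a,plane(c,a,.04)[:,:2].round(4),plane(c,a,.018)[:,:2].round(4)].tolist())
E
```

```text
time_s: 9.38
position: [0.5859, -0.1601, 0.1175]
ee_rot: [-2.015, -2.409, 0.001]
ft_force: [0.8, 0.5, -3.2]
opening: 0.473
grip_force: 30.0
time_s: 10.05
position: [0.555, -0.0297, 0.118]
ee_rot: [2.086, 2.349, -0.0]
ft_force: [-0.4, -0.3, -2.2]
opening: 0.472
grip_force: 30.0
[ 0.55503032 -0.02974643  0.11801963] 6.78 [-0.41739136 -0.30582737 -2.24646052] 29.978349208831787
[[460.0, 359.0, 0.7416, -0.1492, 0.7599, -0.167], [385.0, 357.0, 0.68, -0.1555, 0.6925, -0.1739], [387.0, 362.0, 0.6827, -0.1602, 0.6955, -0.179], [382.0, 356.0, 0.6774, -0.1548, 0.6896, -0.1732], [361.0, 356.0, 0.6601, -0.1571, 0.6707, -0.1756], [363.0, 365.0, 0.6635, -0.1657, 0.6745, -0.1851], [251.0, 364.0, 0.5698, -0.1764, 0.572, -0.1967], [243.0, 377.0, 0.5645, -0.1904, 0.5663, -0.212], [250.0, 372.0, 0.5699, -0.1846, 0.5721, -0.2057], [244.0, 381.0, 0.5659, -0.1944, 0.5677, -0.2164], [223.0, 377.0, 0.5476, -0.1924, 0.5478, -0.2142], [225.0, 373.0, 0.5489, -0.1881, 0.5492, -0.2095], [209.0, 364.0, 0.5346, -0.1805, 0.5336, -0.2012], [118.0, 366.0, 0.4588, -0.191, 0.4507, -0.2127], [130.0, 383.0, 0.4693, -0.20
[... 896 characters left out ...]
815, 0.6455, -0.0929], [345.0, 284.0, 0.6343, -0.0924, 0.6426, -0.1049], [358.0, 290.0, 0.6455, -0.0963, 0.6547, -0.1092], [361.0, 325.0, 0.6542, -0.1276, 0.6643, -0.1434], [351.0, 325.0, 0.6461, -0.1286, 0.6555, -0.1445], [351.0, 333.0, 0.6476, -0.1361, 0.6571, -0.1527], [363.0, 340.0, 0.6586, -0.1415, 0.6691, -0.1585], [365.0, 295.0, 0.6518, -0.1, 0.6617, -0.1133], [359.0, 277.0, 0.644, -0.085, 0.6531, -0.0968]]
[[209.0, 34.0, 0.5129, 0.0754, 0.5098, 0.0786], [213.0, 48.0, 0.5161, 0.0675, 0.5134, 0.0699], [327.0, 47.0, 0.5895, 0.0768, 0.5936, 0.0801], [321.0, 145.0, 0.5968, 0.0136, 0.6016, 0.011], [335.0, 149.0, 0.6071, 0.012, 0.6128, 0.0092], [343.0, 34.0, 0.5983, 0.0856, 0.6032, 0.0897]]
```

View pics/w4.png

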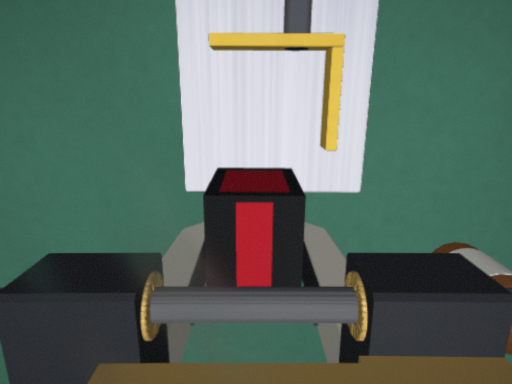

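The wrist view shows both stops: their inner foot corner is at pixel (327,47), or world (0.594, 0.080), and the end stop's foot ends at (321,145). Yaw comes out at about 6.8°, which agrees with the earlier fit to about 1.5 mm, and the cell hangs straight. I'll set it down about 20 to 25 mm short of both stops.

```bash
python3 -m crank '[[[-1,0.1,0.4,0,0],[-1,0,0.5,0,0],[-1,0,0.34,0,0],[-1,0,0,-0.4,0],[-1,0,0,-0.4,0],[-1,0,0,-0.3,0],[-1,0,0,-0.2,0],[-1,0,0,-0.1,0],[-1,0,0,0,0],[-1,0,0,0,0]]]'
python3 -m crank '[[[-1,0,0,-0.05,0],[-1,0,0,-0.05,0],[-1,0,0,0,0],[-1,0,0,0,0]]]'
```

```text
time_s: 10.93
position: [0.5592, 0.02, 0.0625]
ee_rot: [2.087, 2.348, 0.0]
ft_force: [0.3, -0.8, -2.7]
opening: 0.478
grip_force: 30.0
time_s: 11.27
position: [0.559, 0.0202, 0.0584]
ee_rot: [2.087, 2.348, 0.0]
ft_force: [-0.7, 0.0, -3.2]
opening: 0.47
grip_force: 30.0
```

```bash
python3 -m crank '[[[-1,0,0,-0.04,0],[-1,0,0,0,0],[-1,0,0,0,0]]]'
python3 -m crank '[[[-1,0,0,-0.03,0],[-1,0,0,0,0],[-1,0,0,0,0]]]'
```

```text
time_s: 11.52
position: [0.5589, 0.0202, 0.0566]
ee_rot: [-2.087, -2.348, 0.0]
ft_force: [-0.7, 1.0, -3.3]
opening: 0.473
grip_force: 30.0
time_s: 11.77
position: [0.559, 0.0202, 0.0564]
ee_rot: [2.087, 2.348, 0.0]
ft_force: [-4.0, 1.6, 10.0]
opening: 0.471
grip_force: 30.0
```

```bash
python3 -m crank '[[[0.08,0,0,0,0],[0.08,0,0,0,0],[0.08,0,0,0,0],[-1,0,0,0,0],[-1,0,0,0,0],[-1,0,0,0,0],[-1,0,0,0,0],[-1,0,0,0,0]]]'
python3 -m crank '[[[-1,0.01,0.1,0,0],[-1,0.01,0.1,0,0],[-1,-0.03,0.1,0,0],[-1,-0.03,0.1,0,0],[-1,-0.02,0.05,0,0],[-1,0,0,0,0]]]'
```

```text
time_s: 12.43
position: [0.559, 0.0202, 0.0554]
ee_rot: [2.087, 2.348, 0.0]
ft_force: [1.7, 0.0, -0.8]
opening: 0.472
grip_force: 30.0
time_s: 12.93
position: [0.5563, 0.0389, 0.0554]
ee_rot: [-2.086, -2.349, -0.0]
ft_force: [0.3, 0.1, -1.7]
opening: 0.472
grip_force: 30.0
```

```bash
python3 -m crank '[[[-1,-0.01,0.05,0,0],[-1,-0.01,0.05,0,0],[-1,0,0,0,0],[-1,0,0,0,0]]]'
python3 -m crank '[[[-1,0,0.03,0,0],[-1,-0.01,0.03,0,0],[-1,0,0,0,0],[-1,0,0,0,0]]]'
```

```text
time_s: 13.27
position: [0.5556, 0.0425, 0.0554]
ee_rot: [-2.087, -2.348, -0.0]
ft_force: [-0.8, 0.9, 0.5]
opening: 0.468
grip_force: 30.0
time_s: 13.6
position: [0.5556, 0.043, 0.0556]
ee_rot: [2.085, 2.347, -0.002]
ft_force: [-0.2, -13.2, 1.2]
opening: 0.471
grip_force: 30.0
```

It touched the lens stop at 13 N. I'll ease that push off and slide along the stop towards the end stop.

```bash
python3 -m crank '[[[-1,0,-0.03,0,0],[-1,0.1,0.01,0,0],[-1,0.1,0.01,0,0],[-1,0.1,0.01,0,0],[-1,0.08,0.01,0,0],[-1,0,0,0,0],[-1,0,0,0,0]]]'
python3 -m crank '[[[-1,0.03,0,0,0],[-1,0.03,0.01,0,0],[-1,0,0,0,0],[-1,0,0,0,0]]]'
```

```text
time_s: 14.18
position: [0.5701, 0.0444, 0.0555]
ee_rot: [-2.086, -2.348, 0.002]
ft_force: [-2.9, -5.7, 3.6]
opening: 0.471
grip_force: 30.0
time_s: 14.52
position: [0.5717, 0.0446, 0.0555]
ee_rot: [-2.085, -2.347, 0.005]
ft_force: [-6.6, -7.3, 7.8]
opening: 0.47
grip_force: 30.0
```

```bash
python3 -m crank '[[[-1,0.03,0,0,0],[-1,0,0,0,0],[-1,0,0,0,0]]]'
python3 -m crank '[[[-1,0.03,0,0,0],[-1,0,0,0,0],[-1,0,0,0,0]]]'
python3 -m crank '[[[-1,0.02,0.01,0,0],[-1,0,0,0,0],[-1,0,0,0,0]]]'
```

```text
time_s: 14.77
position: [0.5731, 0.0448, 0.0555]
ee_rot: [-2.086, -2.348, 0.004]
ft_force: [-5.2, -6.2, 6.0]
opening: 0.471
grip_force: 30.0
time_s: 15.02
position: [0.5744, 0.0449, 0.0555]
ee_rot: [-2.086, -2.347, 0.003]
ft_force: [-6.3, -4.5, 5.1]
opening: 0.468
grip_force: 30.0
time_s: 15.27
position: [0.5748, 0.045, 0.0555]
ee_rot: [-2.085, -2.347, 0.005]
ft_force: [-8.0, -8.4, 7.1]
opening: 0.471
grip_force: 30.0
```

```bash
python3 -m crank '[[[-1,0.02,0,0,0],[-1,0,0,0,0],[-1,0,0,0,0]]]'
python3 -m crank '[[[-1,0.03,0,0,0],[-1,0,0,0,0],[-1,0,0,0,0]]]'
```

```text
time_s: 15.52
position: [0.575, 0.045, 0.0555]
ee_rot: [-2.085, -2.346, 0.007]
ft_force: [-11.6, -7.3, 11.8]
opening: 0.472
grip_force: 30.0
time_s: 15.77
position: [0.5751, 0.045, 0.0555]
ee_rot: [-2.083, -2.345, 0.01]
ft_force: [-18.3, -7.6, 18.3]
opening: 0.474
grip_force: 30.0
```

The x position has stalled at 0.575 while the force climbs, so the end stop is reached. I'll ease x, push firmer on the lens stop, then balance the two.

```bash
python3 -m crank '[[[-1,-0.06,0,0,0],[-1,0,0,0,0],[-1,0,0.04,0,0],[-1,0,0,0,0],[-1,0,0,0,0]]]'
python3 -m crank '[[[-1,0.03,0,0,0],[-1,0,0,0,0],[-1,0,0,0,0]]]'
python3 - <<'E'
from h import *
s=manip.sense();M=R.from_rotvec(s["ee_rot"]).as_matrix();print(s["position"].round(5) if hasattr(s["position"],'round') else s["position"],s["ft_force"],s["ft_torque"],"tilt z",M[:,2].round(4),"yaw",np.degrees(np.arctan2(M[1,1],M[0,1])).round(2))
c=manip.get_calibration("wrist");w=manip.get_image("wrist");t=manip.get_image("scene")
cv2.imwrite("pics/f.png",np.hstack([cv2.resize(w[:300],(400,300)),cv2.resize(t[130:230,225:355],(390,300),interpolation=cv2.INTER_CUBIC)]))
E
```

```text
time_s: 16.18
position: [0.5749, 0.0452, 0.0556]
ee_rot: [2.086, 2.349, -0.006]
ft_force: [-6.3, -18.2, 6.7]
opening: 0.472
grip_force: 30.0
time_s: 16.43
position: [0.5749, 0.0452, 0.0556]
ee_rot: [-2.085, -2.348, 0.009]
ft_force: [-12.5, -17.1, 13.2]
opening: 0.469
grip_force: 30.0
[0.57495 0.04523 0.05556] [-12.54393379 -17.13941147  13.19175019] [-3.17315459  1.95962175  0.068979  ] tilt z [-0.0053 -0.0031 -1.    ] yaw 6.78
```

View pics/f.png

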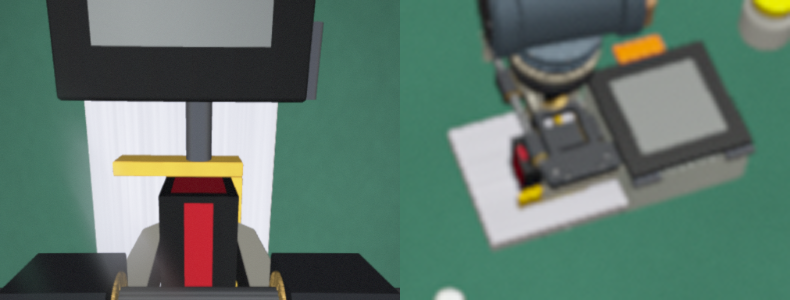

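The wrist view shows the red window flush on the lens stop at about (200,177) and the cell's side against the end stop at about (240,200). The lid is flat. The cell holds still while pushing about 14 N on the end stop and 15 N on the lens stop, so I'm handing in.

```bash
python3 -c "
from plant import manip
print(manip.sign_off())"
```

```text
the job is handed in; nothing more can be done
None
```

The lid is fully shut, and the red cell is held flush in the corner, window to the lens, pushing about 14–15 N on each stop; the job was handed in at about 16.5 s and the judge's verdict was not shown.

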